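Light the cup display

ROBOT

A 6-joint arm with a two-finger parallel gripper is mounted at the origin on the work surface. World frame = base frame: x ahead of the robot, y to its left, z up, the work surface at z = 0. Lengths are in m, angles in degrees, forces in N, time in s.
With the tool pointing down it reaches from about 0.275 to 0.75 m from the base axis. Payload 10.2 kg.
Tool frame: the origin (TCP) lies midway between the tips of the shut fingers; the grasp point (between the pads) lies env.grip_point_offset behind it (env.grip_point_offset is the distance from the TCP to the grasp point, in m); z points along the fingers, y is the line along which they close (so a half turn about z gives the same grasp; the last joint's range is limited). The gripper opens to 88 mm and grips with 3 to 60 N. Pads are 18 mm wide; open, the fingers measure 123 mm over their backs; the gripper's body (75 mm by 187 mm) begins 45 mm behind the grasp point.
Start: joints at [54.981, 17.928, 85.812, -0, 76.261, -12.8], TCP at [0.199, 0.486, 0.239] pointing down, gripper open.
Joint ranges: [-168.41, 168.41], [-55.51, 124.54], [10.69, 146.95], [-70.63, 250.63], [1, 178], [-165.06, 165.06]. Speed limits (degrees/s): [136.94, 136.94, 172.46, 180, 180, 180].

INTERFACE

Orientations are given as a 3x3 rotation matrix whose columns are the frame's x, y, z axes.
In Python, from cell import env, imaging, close_job gives the robot as it stands (env), with the cameras (imaging) and the job as plain functions.
- The arm moves only by the shell command python3 drive.py 'ROWS' [FORCE]. ROWS is a JSON list of rows, 1 to 12 of them, each written [[rx, ry, rz], [dx, dy, dz], opening]: a rotation vector rx, ry, rz in shares of 2 rad (1.0 is 2 rad), then dx, dy, dz in normalised numbers (1 is 1 m), then the finger opening in m; each row shifts and turns the commanded pose from where the row before left it, along the tool's axes as they then stand; what a row does not reach is not made up. A row lasts 1/12 s, in which the tool goes at most 0.0417 m and 7.16 degrees, less where a joint would pass 70% of its speed; a pose out of reach is approached as far as the arm can. The fingers move at their own pace and stop on an object; FORCE is the grip in N (left out, the last holds). Time passes only in rows, so rows that do not move let the fingers close. It prints the time, the measured TCP pose, the force, the opening and the grip force at its end. Shift and turn numbers lie between -1 and 1, and a call with a number outside is refused. Input that does not fit is refused with a message, and nothing moves.
- env.state(): the state, without advancing time (a new reading comes with each control period).
- imaging.snapshot(name): name is "scene" or "side" or "wrist"; returns a dict with "pixels" (400x640x3 uint8, red, green, blue), "mtx" (3x3 intrinsics, pixels), "origin" and "orientation" of the camera in the world. Camera axes: x right, y down, z forward; pixel columns grow to the right and rows downward; lengths in m; the calibration is good to about 2 mm. A picture is of the moment at which its call begins. There is no depth.
- close_job(): hands the job in; it is judged then, once.
The state is a dict: "time": time; "qpos": joint angles; "joint_velocities": joint speeds; "effort": joint torques, N m; "tcp_pos": TCP position; "ee_rot": TCP orientation; "contact_force": force on the tool from outside, world axes, zero at the start; "ft_torque": the same for the moment, N m; "finger_gap": finger opening in m; "grip_force": force on a finger pad.
Only numpy, scipy, OpenCV 4.12 (cv2) and the standard library are available. Lean on these libraries where they do the work, as an engineer would, in place of code of your own. Each camera call takes 0.05 s, during which the arm holds its last target. There are 200 camera calls.

TASK

Take the rectangular lamp out of its slanted wooden holder, lay it with its switch side up in the middle of the cork mat and let go of it, then push its recessed slide switch fully towards the lens end. Then lay the lit lamp flat in the teak cradle, centred along it, switch side up, with the lens end between the two cheeks and facing the cups on the shelf. Never drop the lamp, and leave the other things where they are.

Things in the scene. Friction and masses are not known exactly. Their poses are not given: they have to be found in the camera images.
- lamp: Aluminium bar lamp, 180 mm long (x), 44 wide (y), 34 high (z), about 0.3 kg, centre of mass near its middle. Origin: centre of its underside. +x: lens end (round lens in the end face, three black bands nearby); +z: out of the switch side. It starts in the holder, lens end up, the tail 95 mm deep in the sleeve, the switch side facing upward.
- slot (a point): Centre of the floor of the open slot in the lamp's switch side: at x = -48.5, z = 28 mm on the lamp. The slot is 63 mm long (lamp x = -80 to -17 mm), 26 mm wide, 6 mm deep; the switch's lug slides in it.
- switch (a joint): The lamp's slide switch: 0 = off, 0.014 m = fully on; it moves along the lamp's +x (towards the lens), takes about 1 N and stays where it is left.
- switch_top (a point): Centre of the top of the switch's lug, flush with the lamp's top face. The lug is 10 mm long (x), 24 mm wide and fills the slot's depth; its centre is at lamp x = -37 mm when off, -23 mm when on. Behind it (tail side) 38 mm of slot is free when off: room for one fingertip to enter and push; the slot is too narrow for two closed fingers side by side.
- lens (a point): Centre of the lens, in the lamp's +x end face, 90 mm from the lamp's origin and 17 mm above its underside.
- holder: Fixed wooden holder: a sleeve leaning 35 degrees from upright on a base 160 x 90 x 10 mm. Origin on the table. The sleeve leans towards its +x: its axis is (cos 55 deg, 0, sin 55 deg) in its frame. The seated lamp has its origin at (30, 0, 90) mm there, its x along that axis; its lens end stands 85 mm out of the sleeve.
- holder_mouth (a point): Centre of the sleeve's mouth. The sleeve's opening leaves the lamp 3 mm clear each side in width and 6 mm above its switch side; walls 8 mm thick.
- mat: Fixed cork mat 210 mm (x) by 130 mm (y), 5 mm thick, on the table; origin at the centre of its underside. Either way round will do.
- cradle: Fixed teak cradle: plate 120 (x) by 78 (y) by 16 mm thick; origin: centre of its underside, on the table; +x points to the shelf with the cups. Two upright cheeks, 9 mm thick, stand from x = 15 to 60 mm, up to 40 mm above the table, 58 mm apart: the lamp fits with 7 mm each side, fingers do not. The lamp overhangs both ends by 30 mm.
- cup_tall: Tall terracotta cup, 100 mm high, 68 mm across, on the rotating tray on the shelf. Origin under its base. Leave alone.
- cup_mug: White mug, 75 mm high, 72 mm across, on the tray. Origin under its base. Leave alone.
- cup_bowl: Blue ceramic bowl-shaped cup, 50 mm high, 84 mm across, on the tray. Origin under its base. Leave alone.
- carafe: Glass carafe with a steel lid, 190 mm high, 124 mm across, on the shelf (shelf top 70 mm above the table). Origin under its base. Leave alone.
- funnel: White plastic funnel, mouth down on the shelf, 95 mm high, 110 mm across. Origin under its centre. Leave alone.
- scoop: Wooden scoop, 160 mm long (y), 30 mm high, on the table. Origin under its middle. Leave alone.
- tin: Round can, 65 mm high, 60 mm across, on the table. Origin under its base. Leave alone.
- creamer: Small white cup, 60 mm high, 60 mm across, on the table. Origin under its base. Leave alone.

How it is judged:
By the outcome, as a careful person would: the job done as asked, in the order asked, and still so for the second after the job is handed in, with the robot touching nothing.
It also fails if it takes over 61 s, if anything falls off the work surface, if the arm or the gripper's body presses on something with over 40 N, if the wrist force passes 120 N, or if a joint passes its speed limit or range.

## Working session

There is one attempt and no reset: what is moved stays moved. The work goes in short steps, Python scripts to look and compute and a shell command to move; the robot and the scene stay as the last step left them, time stands still between calls to the robot, and variables do not carry over. Pictures are saved under pics/ and viewed, at most 10 in all, crops included, and the job is handed in when it is done.

```bash
ls; mkdir -p pics; python3 - <<'E'
from cell import env, imaging, close_job
import cv2,numpy as np
print(env.grip_point_offset, env.state())
for n in("scene","side"):
    s=imaging.snapshot(n); cv2.imwrite(f"pics/{n}0.png",s["pixels"][:,:,::-1]); print(n,s["mtx"].tolist(),np.round(s["origin"],4).tolist(),np.round(s["orientation"],4).tolist())
E
```

```text
cell.py
drive.py
pics
0.0187 {'time': 0.0, 'qpos': array([ 5.49814283e+01,  1.79572479e+01,  8.58540023e+01,  1.88533351e-03,
        7.62586967e+01, -1.28001098e+01]), 'joint_velocities': array([-0.05377473,  0.06740238, -0.05595631,  0.04432843,  0.05778071,
       -0.09209653]), 'effort': array([-1.89057668e-03, -4.02209473e+01, -2.52273256e+01,  6.93816296e-02,
        3.51902749e-02, -8.91813352e-05]), 'tcp_pos': array([0.19838867, 0.48581588, 0.23818072]), 'ee_rot': array([[-9.25745716e-01,  3.78145927e-01, -7.26724779e-04],
       [ 3.78146505e-01,  9.25745245e-01, -9.81454049e-04],
       [ 3.01629158e-04, -1.18338532e-03, -9.99999254e-01]]), 'contact_force': array([-0.01671519, -0.18803698,  0.90133758]), 'ft_torque': array([ 0.01180647, -0.01588039,  0.00445757]), 'grip_force': 0.0, 'finger_gap': 0.08826481530417862}
scene [[404.316180189767, 0.0, 318.7123313183227], [0.0, 404.316180189767, 197.30862719282663], [0.0, 0.0, 1.0]] [1.1504, 0.0013, 0.8127] [[0.023, 0.7853, -0.6187], [0.9997, -0.021, 0.0104], [-0.0048, -0.6188, -0.7855]]
side [[415.2689547990985, 0.0, 316.81355196391235], [0.0, 415.2689547990985, 204.23106138453008], [0.0, 0.0, 1.0]] [0.1743, -0.4218, 0.7377] [[0.6842, -0.4958, 0.5349], [-0.7292, -0.4774, 0.4902], [0.0123, -0.7255, -0.6881]]
```

View pics/scene0.png

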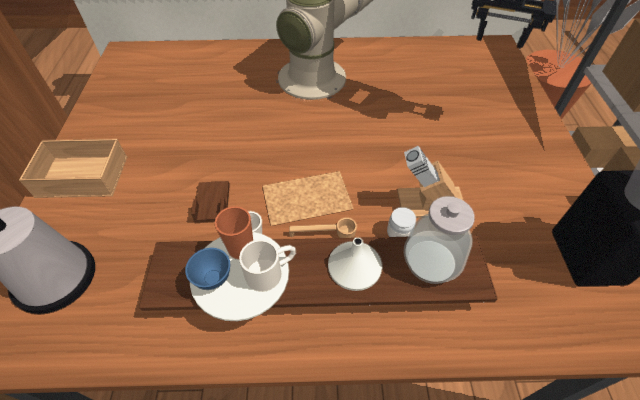

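View pics/side0.png

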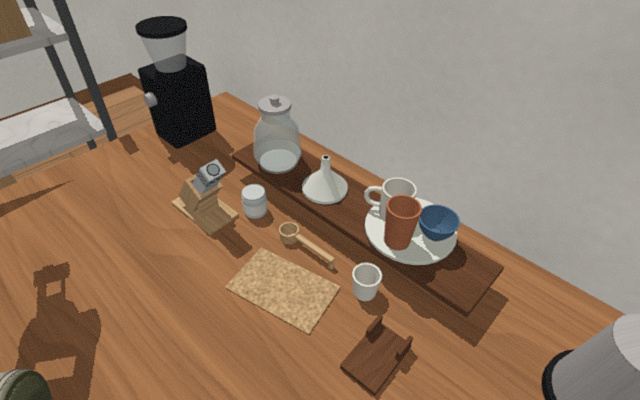

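The scene view shows the lamp at (418,165) with its holder at (435,195), the mat at (307,198), and the cradle at (211,201). In the side view the lamp is at (208,175), the mat at (283,288), and the cradle at (377,357). I'll zoom in for corners.

```bash
cat > h.py <<'E'
import numpy as np, cv2
from cell import env, imaging, close_job
def ray(s,uv):
    d=s["orientation"]@np.linalg.solve(s["mtx"],[uv[0],uv[1],1.]); return np.array(s["origin"]),d/np.linalg.norm(d)
def plane(s,uv,z):
    o,d=ray(s,uv); return o+d*(z-o[2])/d[2]
def tri(obs):
    A=np.zeros((3,3));b=np.zeros(3);L=[ray(s,uv) for s,uv in obs]
    for o,d in L: P=np.eye(3)-np.outer(d,d);A+=P;b+=P@o
    p=np.linalg.solve(A,b); return p,[float(np.linalg.norm((np.eye(3)-np.outer(d,d))@(p-o))) for o,d in L]
def proj(s,p):
    c=s["orientation"].T@(np.array(p)-s["origin"]); q=s["mtx"]@c; return q[:2]/q[2]
E
python3 - <<'E'
import cv2,numpy as np
def crop(n,x,y,w,h,W,H):
    i=cv2.imread(f"pics/{n}0.png")[y:y+h,x:x+w]; return cv2.resize(i,(W,H),interpolation=cv2.INTER_CUBIC)
a=crop("scene",390,140,80,60,400,300);b=crop("side",165,155,80,60,400,300).copy()
b=crop("side",165,155,80,80,300,300);b=cv2.copyMakeBorder(b,0,0,0,100,cv2.BORDER_CONSTANT)
c=crop("scene",180,170,80,60,400,300);d=crop("side",335,310,80,80,300,300);d=cv2.copyMakeBorder(d,0,0,0,100,cv2.BORDER_CONSTANT)
cv2.imwrite("pics/c1.png",np.vstack([np.hstack([a,b]),np.hstack([c,d])]))
E
```

```text
(no output)
```

View pics/c1.png

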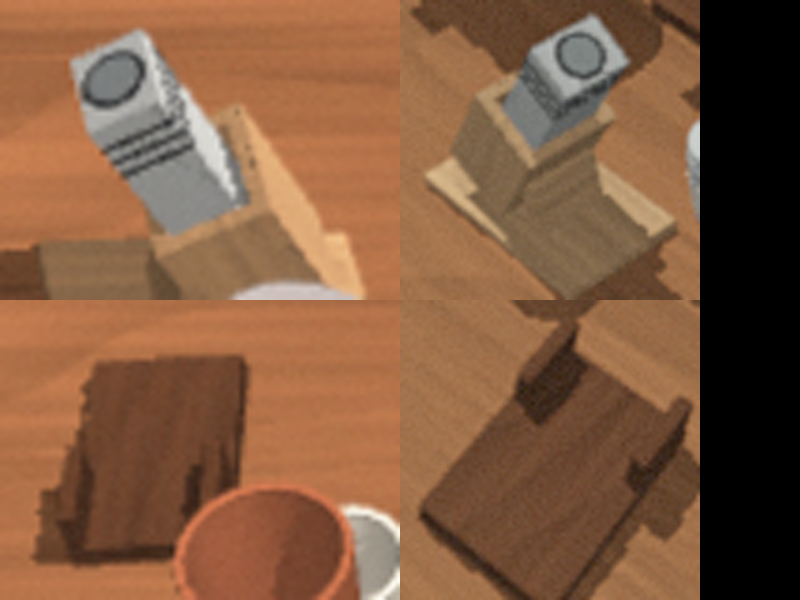

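```bash
python3 - <<'E'
from h import *
S=imaging.snapshot("scene");D=imaging.snapshot("side")
np.set_printoptions(precision=4,suppress=True)
print("lens",tri([(S,(412.4,156)),(D,(213.5,169.7))]))
print("base",*[plane(D,u,.01) for u in((172.5,201.7),(238.3,215.8),(210.3,234.5))])
print("cradS",*[plane(S,u,.016) for u in((199,181.6),(229,181),(195,220))])
print("cradD",*[plane(D,u,.016) for u in((340.9,366.5),(379,390))])
print("cheek tops D z.04",*[plane(D,u,.04) for u in((358.5,330.5),(373.8,315.7),(398,355),(409,337))])
def mask(s,lo,hi):
    m=cv2.inRange(cv2.cvtColor(s["pixels"],cv2.COLOR_RGB2HSV),lo,hi)
    m=cv2.morphologyEx(m,cv2.MORPH_OPEN,np.ones((3,3))); m=cv2.morphologyEx(m,cv2.MORPH_CLOSE,np.ones((9,9)))
    return m
for n,s,p in(("S",S,(307,198)),("D",D,(283,288))):
    hsv=cv2.cvtColor(s["pixels"],cv2.COLOR_RGB2HSV); print(hsv[p[1]-3:p[1]+3,p[0]-3:p[0]+3].reshape(-1,3).mean(0), hsv[p[1]-3, p[0]+70])
    m=mask(s,(12,60,90),(30,190,255)); c=[c for c in cv2.findContours(m,0,2)[0] if cv2.pointPolygonTest(c,p,False)>=0]
    for k in c:
        q=cv2.approxPolyDP(cv2.convexHull(k),6,True)[:,0]; print(n,cv2.contourArea(k),q.tolist(),[plane(s,u,.005)[:2].tolist() for u in q.astype(float)])
print("creamer",tri([(S,(255,222)),(D,(366,272))]))
E
```

```text
lens (array([0.5378, 0.2164, 0.1728]), [0.0010010535992648355, 0.001001053599264785])
base [0.4918 0.3678 0.01  ] [0.5754 0.2077 0.01  ] [0.4904 0.2064 0.01  ]
cradS [ 0.4627 -0.2972  0.016 ] [ 0.4628 -0.2195  0.016 ] [ 0.5844 -0.2873  0.016 ]
cradD [ 0.4574 -0.2275  0.016 ] [ 0.471  -0.3023  0.016 ]
cheek tops D z.04 [ 0.5225 -0.2128  0.04  ] [ 0.5668 -0.2144  0.04  ] [ 0.5335 -0.2937  0.04  ] [ 0.5761 -0.2882  0.04  ]
[ 14.9722 121.3611 223.8333] [ 11 147 104]
S 8177.5 [[469, 159], [470, 201], [358, 237], [263, 231], [259, 183], [331, 155], [446, 125]] [[0.3915563458968604, 0.42702413608063033], [0.5362326363638563, 0.3928046667259952], [0.6358628731823829, 0.10198381556600988], [0.6130547116868438, -0.12331565780810086], [0.46233346847140755, -0.14315559414751244], [0.3658993375995325, 0.04952611232508732], [0.2524458739948994, 0.39414170715601177]]
[ 16.8611 100.8056 190.5556] [ 15  44 138]
D 109410.0 [[0, 177], [81, 92], [132, 85], [227, 92], [622, 315], [544, 399], [63, 399], [0, 372]] [[0.22557460999933612, 0.7931357285011569], [0.5859409345413485, 1.0951229971612098], [0.7370521925338281, 1.0150383713403706], [0.9457570668397202, 0.7287660854387379], [0.9345978315184568, -0.5671030037131578], [0.659594352324345, -0.516929727192977], [0.09244292085227329, 0.08175181200241122], [0.03577598622020356, 0.20955115081406728]]
creamer (array([ 0.6251, -0.1404,  0.0565]), [0.005914308241757485, 0.005914308241757546])
```

The manual's scale: turns go in shares of 2 rad. Converting my numbers, 6.78 degrees / 114.5916 = 0.0592.

```bash
python3 drive.py '[[[0, 0, 0.0592], [0, 0, 0], 0.088], [[0, 0, 0.0592], [0, 0, 0], 0.088], [[0, 0, 0.0592], [0, 0, 0], 0.088], [[0, 0, 0.0592], [0, 0, 0], 0.088], [[0, 0, 0.0592], [0, 0, 0], 0.088], [[0, 0, 0.0592], [0, 0, 0], 0.088], [[0, 0, 0.0592], [0, 0, 0], 0.088], [[0, 0, 0.0592], [0, 0, 0], 0.088], [[0, 0, 0.0592], [0, 0, 0], 0.088], [[0, 0, 0.0592], [0, 0, 0], 0.088]]' 20
python3 drive.py '[[[0, 0, 0], [-0.034, 0.018, -0.014], 0.088], [[0, 0, 0], [-0.034, 0.018, -0.014], 0.088], [[0, 0, 0], [-0.034, 0.018, -0.014], 0.088], [[0, 0, 0], [-0.034, 0.018, -0.014], 0.088], [[0, 0, 0], [-0.034, 0.018, -0.014], 0.088], [[0, 0, 0], [-0.034, 0.018, -0.014], 0.088], [[0, 0, 0], [-0.034, 0.018, -0.014], 0.088], [[0, 0, 0], [-0.034, 0.018, -0.014], 0.088], [[0, 0, 0], [-0.034, 0.018, -0.014], 0.088], [[0, 0, 0], [-0.034, 0.018, -0.014], 0.088], [[0, 0, 0], [-0.034, 0.018, -0.014], 0.088], [[0, 0, 0], [-0.034, 0.018, -0.014], 0.088]]'
python3 - <<'E'
from h import *
np.set_printoptions(precision=4,suppress=True)
s=imaging.snapshot("wrist");cv2.imwrite("pics/w1.png",s["pixels"][:,:,::-1]);print(s["mtx"],s["origin"],s["orientation"])
print(env.state()["tcp_pos"],env.state()["qpos"])
import pickle;pickle.dump(s,open("w1.pkl","wb"))
E
```

```text
time: 1.03
tcp_pos: [0.1985, 0.4859, 0.2386]
ee_rot: [[0.006, 1.0, -0.0], [1.0, -0.006, -0.0], [-0.0, -0.0, -1.0]]
contact_force: [0.5, 0.4, 0.2]
finger_gap: 0.0877
grip_force: 0.0
time: 2.03
tcp_pos: [0.4147, 0.076, 0.4075]
ee_rot: [[0.001, 1.0, 0.0], [1.0, -0.001, 0.0], [0.0, 0.0, -1.0]]
contact_force: [1.2, 0.5, -0.5]
finger_gap: 0.0878
grip_force: 0.0
[[334.8611   0.     323.8921]
 [  0.     334.8611 197.118 ]
 [  0.       0.       1.    ]] [0.414  0.1543 0.5537] [[ 1.      0.0002 -0.001 ]
 [-0.0001 -0.953  -0.3029]
 [-0.001   0.3029 -0.953 ]]
[0.4176 0.0713 0.4089] [-6.1647  1.008  81.0015 -0.1291 97.8187 -5.8735]
```

View pics/w1.png

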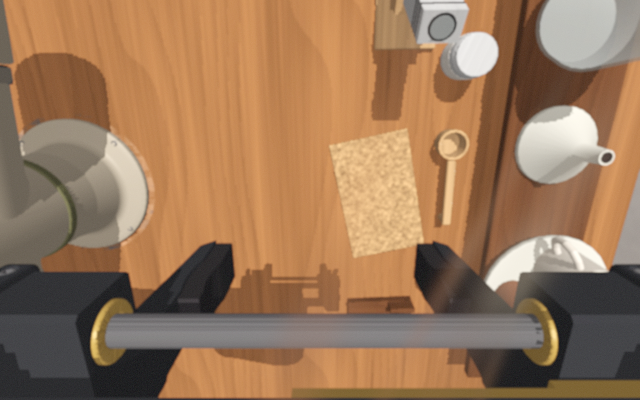

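The wrist view shows the mat with corners at about (330,145), (407,129), (423,243) and (353,257). The scoop is at (450,180), the tin at (470,55), the lens at (441,27), and the shelf edge near column 505.

```bash
python3 - <<'E'
from h import *
import pickle
np.set_printoptions(precision=4,suppress=True)
W=pickle.load(open("w1.pkl","rb"));S=imaging.snapshot("scene");D=imaging.snapshot("side")
def rect(s,x0,y0,x1,y1,z,lo,hi):
    hsv=cv2.cvtColor(s["pixels"],cv2.COLOR_RGB2HSV); m=cv2.inRange(hsv,lo,hi); k=np.zeros_like(m);k[y0:y1,x0:x1]=m[y0:y1,x0:x1]
    k=cv2.morphologyEx(cv2.morphologyEx(k,cv2.MORPH_CLOSE,np.ones((5,5))),cv2.MORPH_OPEN,np.ones((9,9)))
    c=max(cv2.findContours(k,0,1)[0],key=cv2.contourArea)[:,0].astype(float)
    p=np.array([plane(s,u,z)[:2] for u in c]); return cv2.minAreaRect((p*1000).astype(np.float32))
print("H wood/mat",cv2.cvtColor(W["pixels"],cv2.COLOR_RGB2HSV)[[200,200,180],[250,380,370]])
for s,b in((W,(318,115,435,270)),(S,(255,165,360,230)),(D,(220,243,345,333))):
    hsv=cv2.cvtColor(s["pixels"],cv2.COLOR_RGB2HSV)
    print(rect(s,*b,.005,(14,60,140),(30,200,255)))
# parallax height check for mat from corners W & S
for n,w,sd in(("matA",(330,145),None),("B",(407,129),None),("C",(423,243),None),("D",(353,257),None)): print(n,plane(W,w,.005))
print("matS",*[plane(S,u,.005) for u in((263,190),(341,174),(352,210),(273,223))])
print("lens W,S,D",tri([(W,(441.5,27)),(S,(412.4,156)),(D,(213.5,169.7))]))
print("shelf edge",plane(W,(500,200),.07),plane(W,(522,60),.07),"tin top",plane(W,(471,52),.065))
print("scoop",plane(W,(453,143),.03),plane(W,(447,222),.02))
print("carafe base W",plane(W,(578,32),.09),"S",plane(S,(437,257),.075),"lid",tri([(S,(452,208)),(D,(275,102))]))
print("creamer",plane(S,(255,222),.06),plane(D,(366,270),.06))
E
```

```text
H wood/mat [[ 14 142 197]
 [ 17 105 228]
 [ 16 111 215]]
((506.5367736816406, -21.000823974609375), (276.6177673339844, 207.9332275390625), 89.99864196777344)
((512.2198486328125, -18.273696899414062), (133.21205139160156, 209.1471405029297), 12.789263725280762)
((508.7575988769531, -9.116470336914062), (227.59066772460938, 276.6225280761719), 43.57257080078125)
matA [0.4234 0.0695 0.005 ]
B [0.5476 0.0953 0.005 ]
C [ 0.5915 -0.1066  0.005 ]
D [ 0.4665 -0.1347  0.005 ]
matS [ 0.4863 -0.1312  0.005 ] [0.4368 0.0732 0.005 ] [0.5565 0.0937 0.005 ] [ 0.5905 -0.1005  0.005 ]
lens W,S,D (array([0.5365, 0.2168, 0.172 ]), [0.001704273195653521, 0.0008756222827254035, 0.0019458995362098353])
shelf edge [ 0.681 -0.004  0.07 ] [0.6791 0.1934 0.07  ] tin top [0.6114 0.2039 0.065 ]
scoop [0.6149 0.0765 0.03  ] [ 0.6242 -0.06    0.02  ]
carafe base W [0.7325 0.2245 0.09  ] S [0.7337 0.2532 0.075 ] lid (array([0.7387, 0.2361, 0.2485]), [0.0036855145637715078, 0.0036855145637714353])
creamer [ 0.6248 -0.1345  0.06  ] [ 0.6287 -0.1443  0.06  ]
```

Scaled: -6.25 degrees / 114.5916 = -0.0545.

```bash
python3 drive.py '[[[0, -0.0545, 0], [0, 0, 0], 0.088], [[0, -0.0545, 0], [0, 0, 0], 0.088], [[0, -0.0545, 0], [0, 0, 0], 0.088], [[0, -0.0545, 0], [0, 0, 0], 0.088], [[0, 0, 0], [0.035, 0.0149, 0.0138], 0.088], [[0, 0, 0], [0.035, 0.0149, 0.0138], 0.088], [[0, 0, 0], [0.035, 0.0149, 0.0138], 0.088], [[0, 0, 0], [0.035, 0.0149, 0.0138], 0.088], [[0, 0, 0], [0.035, 0.0149, 0.0138], 0.088], [[0, 0, 0], [0.035, 0.0149, 0.0138], 0.088], [[0, 0, 0], [0.035, 0.0149, 0.0138], 0.088], [[0, 0, 0], [0.035, 0.0149, 0.0138], 0.088]]'
python3 drive.py '[[[0, 0, 0], [0, 0, 0], 0.088], [[0, 0, 0], [0, 0, 0], 0.088], [[0, 0, 0], [0, 0, 0], 0.088]]'
python3 - <<'E'
from h import *
np.set_printoptions(precision=4,suppress=True)
W=imaging.snapshot("wrist");s=imaging.snapshot("side");cv2.imwrite("pics/w2.png",np.hstack([W["pixels"][::1,::1,::-1][:, 120:520],s["pixels"][60:300,100:340,::-1].repeat(2,0)[:400].repeat(2,1)[:,:400]]))
st=env.state();R=st["ee_rot"];print(st["tcp_pos"],R,st["qpos"])
print("to grasp, tool:",R.T@(np.array([.5365,.2441,.1187])-st["tcp_pos"]))
print("lens pred px",proj(W,[.5365,.2167,.172]))
E
```

```text
time: 3.18
tcp_pos: [0.5327, 0.2877, 0.1865]
ee_rot: [[-0.002, 1.0, 0.0], [0.906, 0.002, -0.423], [-0.423, -0.001, -0.906]]
contact_force: [0.7, -0.8, -0.7]
finger_gap: 0.088
grip_force: 0.0
time: 3.43
tcp_pos: [0.5331, 0.2855, 0.1893]
ee_rot: [[-0.0, 1.0, 0.001], [0.906, 0.001, -0.422], [-0.422, 0.001, -0.906]]
contact_force: [0.2, -0.5, 0.5]
finger_gap: 0.0881
grip_force: 0.0
[0.5335 0.2849 0.1906] [[ 0.0016  1.      0.0027]
 [ 0.9069 -0.0003 -0.4214]
 [-0.4214  0.0032 -0.9069]] [ 26.0099  38.3076  65.125  -22.3424  88.0909  29.102 ]
to grasp, tool: [-0.0067  0.0028  0.0825]
lens pred px [330.1461 301.2372]
```

View pics/w2.png

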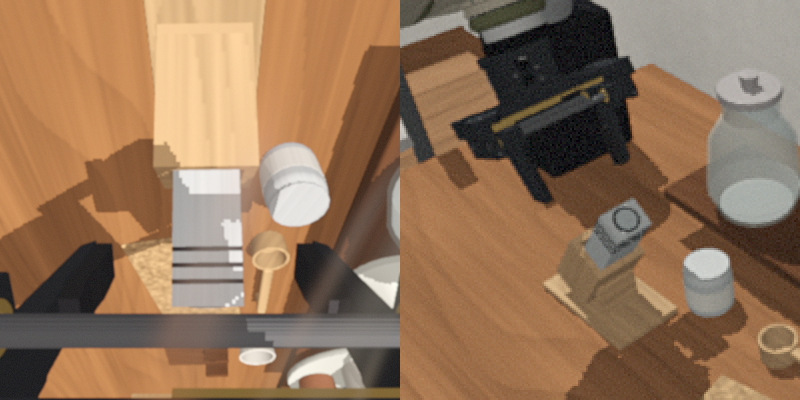

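The wrist view shows the lamp's switch side square to the fingers, at columns 172–243 of the crop, with the finger midpoint at 204. Moving in.

```bash
python3 drive.py '[[[0, 0, 0], [-0.0067, 0.002, 0], 0.088], [[0, 0, 0], [0, 0, 0.02], 0.088], [[0, 0, 0], [0, 0, 0.02], 0.088], [[0, 0, 0], [0, 0, 0.02], 0.088], [[0, 0, 0], [0, 0, 0.0225], 0.088], [[0, 0, 0], [0, 0, 0], 0.088], [[0, 0, 0], [0, 0, 0], 0.04], [[0, 0, 0], [0, 0, 0], 0.03], [[0, 0, 0], [0, 0, 0], 0.03], [[0, 0, 0], [0, 0, 0], 0.03], [[0, 0, 0], [0, 0, 0], 0.03], [[0, 0, 0], [0, 0, 0], 0.03]]' 30
python3 drive.py '[[[0, 0, 0], [0, 0, 0], 0.03], [[0, 0, 0], [0, 0, 0], 0.03], [[0, 0, 0], [0, 0, 0], 0.03], [[0, 0, 0], [0, 0, 0], 0.03]]'
```

```text
time: 4.53
tcp_pos: [0.5358, 0.2443, 0.1168]
ee_rot: [[0.0, 1.0, 0.001], [0.906, -0.0, -0.422], [-0.422, 0.001, -0.906]]
contact_force: [1.1, -0.1, 0.2]
finger_gap: 0.05
grip_force: 0.0
time: 4.87
tcp_pos: [0.5356, 0.2442, 0.1166]
ee_rot: [[0.0, 1.0, -0.0], [0.906, -0.0, -0.423], [-0.423, -0.0, -0.906]]
contact_force: [-2.1, 0.4, 2.0]
finger_gap: 0.0434
grip_force: 29.9
```

```bash
python3 drive.py '[[[0, 0, 0], [-0.0173, 0, -0.01], 0.03], [[0, 0, 0], [-0.0173, 0, -0.01], 0.03], [[0, 0, 0], [-0.0173, 0, -0.01], 0.03], [[0, 0, 0], [-0.0173, 0, -0.01], 0.03], [[0, 0, 0], [-0.0173, 0, -0.01], 0.03], [[0, 0, 0], [-0.0173, 0, -0.01], 0.03], [[0, 0, 0], [-0.0173, 0, -0.01], 0.03], [[0, 0, 0], [0, 0, 0], 0.03]]' 35
python3 - <<'E'
from h import *
s=imaging.snapshot("side");c=imaging.snapshot("scene");cv2.imwrite("pics/w3.png",np.hstack([c["pixels"][60:260,300:500,::-1].repeat(2,0).repeat(2,1),s["pixels"][60:260,130:330,::-1].repeat(2,0).repeat(2,1)]))
print(env.state()["tcp_pos"],env.state()["contact_force"])
E
```

```text
time: 5.53
tcp_pos: [0.5365, 0.1625, 0.2337]
ee_rot: [[0.004, 1.0, 0.003], [0.907, -0.002, -0.422], [-0.422, 0.004, -0.907]]
contact_force: [-0.3, -0.4, -2.4]
finger_gap: 0.0435
grip_force: 34.9
[0.53553002 0.16400767 0.23034336] [-0.11727269  0.34426919 -2.23448919]
```

View pics/w3.png

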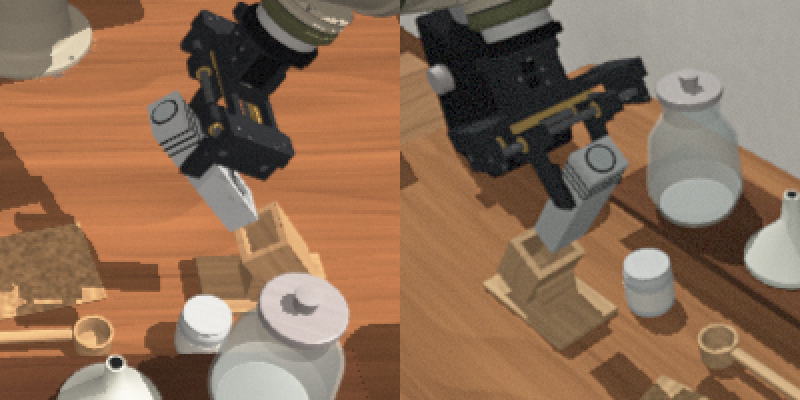

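The lamp is clear of the sleeve: its tail is at (545,245) in the right half, above the mouth, and it hasn't slipped. Now pitching and yawing it level.

Scaled: 6.875 degrees / 114.5916 = 0.06.

```bash
python3 drive.py '[[[0, 0.06, 0], [0, 0, 0], 0.03], [[0, 0.06, 0], [0, 0, 0], 0.03], [[0, 0.06, 0], [0, 0, 0], 0.03], [[0, 0.06, 0], [0, 0, 0], 0.03], [[0, 0.06, 0], [0, 0, 0], 0.03], [[0, 0.06, 0], [0, 0, 0], 0.03], [[0, 0.06, 0], [0, 0, 0], 0.03], [[0, 0.06, 0], [0, 0, 0], 0.03], [[0.0264, 0, -0.0457], [0, 0, 0], 0.03], [[0.0264, 0, -0.0457], [0, 0, 0], 0.03], [[0, 0, 0], [0, 0, 0], 0.03], [[0, 0, 0], [0, 0, 0], 0.03]]'
cat > to.py <<'E'
import sys; from h import *
np.set_printoptions(precision=4,suppress=True)
from scipy.spatial.transform import Rotation as Ro
st=env.state();R=st["ee_rot"];p=np.array([float(v) for v in sys.argv[1:4]])
print("tcp",st["tcp_pos"],"move tool",R.T@(p-st["tcp_pos"]),"q",st["qpos"],"\n",R)
if len(sys.argv)>5:
    yaw,tilt=np.radians([float(v) for v in sys.argv[4:6]])  # yaw of tool y, tilt
    T=Ro.from_euler("z",yaw).as_matrix()@Ro.from_euler("x",tilt).as_matrix()@np.array([[0,1,0],[1,0,0],[0,0,-1.]])
    print("rotvec",Ro.from_matrix(R.T@T).as_rotvec(degrees=True))
E
python3 to.py .5161 -.0468 .075 12.1 30
```

```text
time: 6.63
tcp_pos: [0.5356, 0.1644, 0.2295]
ee_rot: [[-0.178, 0.978, -0.106], [0.847, 0.207, 0.489], [0.5, -0.003, -0.866]]
contact_force: [0.1, -0.4, -3.1]
finger_gap: 0.0436
grip_force: 34.9
tcp [0.5356 0.1644 0.2295] move tool [-0.2528 -0.0623  0.0326] q [ -7.5088  24.7284  82.6284  28.2295  84.4295 -25.165 ] 
 [[-0.1779  0.9783 -0.106 ]
 [ 0.8475  0.207   0.4888]
 [ 0.5002 -0.0029 -0.8659]]
rotvec [-0.0665 -0.011  -0.2141]
```

```bash
python3 drive.py '[[[0, 0, 0], [-0.0316, -0.0078, 0.0041], 0.03], [[0, 0, 0], [-0.0316, -0.0078, 0.0041], 0.03], [[0, 0, 0], [-0.0316, -0.0078, 0.0041], 0.03], [[0, 0, 0], [-0.0316, -0.0078, 0.0041], 0.03], [[0, 0, 0], [-0.0316, -0.0078, 0.0041], 0.03], [[0, 0, 0], [-0.0316, -0.0078, 0.0041], 0.03], [[0, 0, 0], [-0.0316, -0.0078, 0.0041], 0.03], [[0, 0, 0], [-0.0316, -0.0078, 0.0041], 0.03], [[0, 0, 0], [0, 0, 0], 0.03], [[0, 0, 0], [0, 0, 0], 0.03]]'
python3 to.py .5161 -.0468 .0126 12.1 30
python3 - <<'E'
from h import *
s=imaging.snapshot("side");c=imaging.snapshot("scene");cv2.imwrite("pics/w4.png",np.hstack([c["pixels"][150:250,250:350,::-1].repeat(4,0).repeat(4,1),s["pixels"][210:310,240:340,::-1].repeat(4,0).repeat(4,1)]))
E
```

```text
time: 7.47
tcp_pos: [0.5166, -0.0473, 0.0753]
ee_rot: [[-0.177, 0.979, -0.105], [0.847, 0.206, 0.49], [0.501, -0.002, -0.866]]
contact_force: [0.5, 0.2, -2.4]
finger_gap: 0.0436
grip_force: 34.9
tcp [ 0.5166 -0.0473  0.0753] move tool [-0.0309 -0.0002  0.0546] q [-29.0796  36.0669  90.1311  22.8835  75.8029 -50.9395] 
 [[-0.1768  0.9786 -0.1048]
 [ 0.8474  0.2055  0.4896]
 [ 0.5007 -0.0022 -0.8656]]
rotvec [ 0.0095 -0.048  -0.2706]
```

View pics/w4.png

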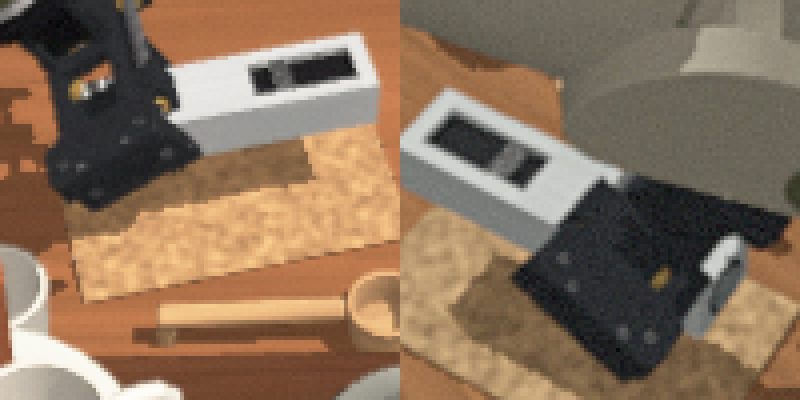

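The lamp is held level over the mat with the switch side up. The slot is centred at about (325.8,168.1) in the scene view and (262.2,246.8) in the side view, with the lug at its lens-side end.

```bash
python3 - <<'E'
from h import *
np.set_printoptions(precision=4,suppress=True)
S=imaging.snapshot("scene");D=imaging.snapshot("side")
p,e=tri([(S,(325.75,168.1)),(D,(262.2,246.8))]);t=env.state()["tcp_pos"]
l=np.array([np.cos(np.radians(-77.9)),np.sin(np.radians(-77.9)),0])
print("slot top",p,e,"origin est",p+.0485*l-[0,0,.034],"origin from tcp",t-.0289*l-[0,0,.0076])
print("top edge tail S",*[plane(S,(250+a/4,150+b/4),p[2]) for a,b in((362,35),(378,85))])
E
```

```text
slot top [0.5027 0.0281 0.1004] [0.0017193613724131827, 0.0017193613724131042] origin est [ 0.5128 -0.0193  0.0664] origin from tcp [ 0.5112 -0.0179  0.0693]
top edge tail S [0.4718 0.0663 0.1004] [0.5126 0.0735 0.1004]
```

```bash
python3 drive.py '[[[0, 0, 0], [-0.007, 0, 0.0121], 0.03], [[0, 0, 0], [-0.007, 0, 0.0121], 0.03], [[0, 0, 0], [-0.007, 0, 0.0121], 0.03], [[0, 0, 0], [-0.007, 0, 0.0121], 0.03], [[0, 0, 0], [0, 0, 0], 0.03], [[0, 0, 0], [0, 0, 0], 0.03], [[0, 0, 0], [-0.001, 0, 0.0017], 0.03], [[0, 0, 0], [0, 0, 0], 0.03]]'
python3 drive.py '[[[0, 0, 0], [-0.001, 0, 0.0017], 0.03], [[0, 0, 0], [0, 0, 0], 0.03]]'
python3 drive.py '[[[0, 0, 0], [-0.0005, 0, 0.0009], 0.03], [[0, 0, 0], [0, 0, 0], 0.03]]'
python3 drive.py '[[[0, 0, 0], [-0.0005, 0, 0.0009], 0.03], [[0, 0, 0], [0, 0, 0], 0.03]]'
```

```text
time: 8.33
tcp_pos: [0.5174, -0.0473, 0.0189]
ee_rot: [[-0.182, 0.978, -0.104], [0.847, 0.209, 0.488], [0.499, 0.001, -0.866]]
contact_force: [-0.0, -0.6, -3.0]
finger_gap: 0.0438
grip_force: 34.9
time: 8.5
tcp_pos: [0.5171, -0.0473, 0.0165]
ee_rot: [[-0.181, 0.978, -0.104], [0.847, 0.209, 0.489], [0.5, 0.0, -0.866]]
contact_force: [0.1, 0.8, -3.3]
finger_gap: 0.0437
grip_force: 34.9
time: 8.67
tcp_pos: [0.517, -0.0473, 0.0153]
ee_rot: [[-0.181, 0.978, -0.105], [0.847, 0.209, 0.489], [0.5, -0.0, -0.866]]
contact_force: [-1.2, -0.1, -2.9]
finger_gap: 0.0435
grip_force: 34.9
time: 8.83
tcp_pos: [0.517, -0.0472, 0.0142]
ee_rot: [[-0.181, 0.978, -0.105], [0.847, 0.209, 0.489], [0.5, -0.0, -0.866]]
contact_force: [1.0, -0.3, -2.5]
finger_gap: 0.0438
grip_force: 34.9
```

```bash
for i in 1; do python3 drive.py '[[[0, 0, 0], [-0.0005, 0, 0.0009], 0.03], [[0, 0, 0], [0, 0, 0], 0.03]]'|egrep 'tcp|contact'; done
python3 drive.py '[[[0, 0, 0], [-0.0005, 0, 0.0009], 0.03], [[0, 0, 0], [0, 0, 0], 0.03]]'|egrep 'tcp|contact'
python3 drive.py '[[[0, 0, 0], [-0.0005, 0, 0.0009], 0.03], [[0, 0, 0], [0, 0, 0], 0.03]]'|egrep 'tcp|contact'
```

```text
tcp_pos: [0.517, -0.0472, 0.0131]
contact_force: [-0.0, -1.2, -2.9]
tcp_pos: [0.517, -0.0472, 0.0121]
contact_force: [0.4, 0.6, -2.9]
tcp_pos: [0.517, -0.0472, 0.0116]
contact_force: [-1.1, -0.3, 3.4]
```

```bash
python3 drive.py '[[[0, 0, 0], [0, 0, 0], 0.046], [[0, 0, 0], [0, 0, 0], 0.05], [[0, 0, 0], [0, 0, 0], 0.06], [[0, 0, 0], [0, 0, 0], 0.07], [[0, 0, 0], [0, 0, 0], 0.07], [[0, 0, 0], [0, 0, -0.02], 0.07], [[0, 0, 0], [0, 0, -0.04], 0.07], [[0, 0, 0], [0, 0, -0.04], 0.07], [[0, 0, 0], [0, 0, -0.04], 0.07], [[0, 0, 0], [0, 0, 0], 0.07]]'
python3 - <<'E'
from h import *
np.set_printoptions(precision=4,suppress=True)
s=imaging.snapshot("side");c=imaging.snapshot("scene");cv2.imwrite("pics/w5.png",np.hstack([c["pixels"][150:250,250:350,::-1].repeat(4,0).repeat(4,1),s["pixels"][230:330,240:340,::-1].repeat(4,0).repeat(4,1)]))
print(env.state()["tcp_pos"],env.state()["contact_force"])
E
```

```text
time: 10.17
tcp_pos: [0.5342, -0.1196, 0.1383]
ee_rot: [[-0.184, 0.978, -0.095], [0.85, 0.207, 0.484], [0.493, 0.008, -0.87]]
contact_force: [0.2, -1.0, 0.2]
finger_gap: 0.0703
grip_force: 0.0
[ 0.5319 -0.1162  0.1329] [-0.0043  0.8892 -0.7745]
```

View pics/w5.png

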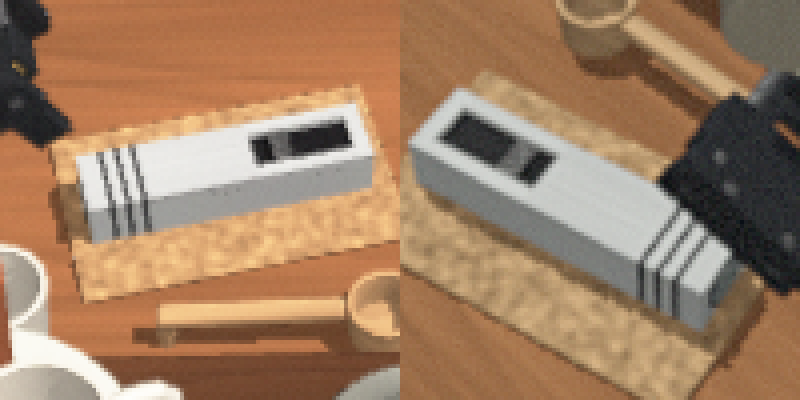

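The lamp lies flat on the mat, released, with the slot at about (325.5,185.6) in the scene view and the bands at the -y end. Measuring its pose.

```bash
python3 - <<'E'
from h import *
np.set_printoptions(precision=4,suppress=True)
S=imaging.snapshot("scene");D=imaging.snapshot("side")
hs=cv2.cvtColor(S["pixels"],cv2.COLOR_RGB2HSV)
m=cv2.inRange(hs,(0,0,195),(180,40,255));k=np.zeros_like(m);k[170:205,266:346]=m[170:205,266:346]
k=cv2.morphologyEx(k,cv2.MORPH_CLOSE,np.ones((3,3)));c=np.vstack([q for q in cv2.findContours(k,0,1)[0] if cv2.contourArea(q)>15])[:,0].astype(float)
p=np.array([plane(S,u,.039)[:2] for u in c]);print("top rect",cv2.minAreaRect((p*1000).astype(np.float32)))
f=lambda s,o,l:np.array([[o[0]+a/4,o[1]+b/4] for a,b in l])
a=f(S,(250,150),[(250,140),(348,120),(352,145),(256,165)]);b=f(D,(240,230),[(156,152),(60,112),(40,137),(130,183)])
print("slot tri",tri([(S,a.mean(0)),(D,b.mean(0))]))
for s,q in((S,a),(D,b)): P=np.array([plane(s,u,.039) for u in q]);print(P[:,:2].tolist(),P.mean(0))
e=f(S,(250,150),[(77,157),(357,103),(373,156),(90,205)]);P=np.array([plane(S,u,.039) for u in e]);print("eye top",P[:,:2].tolist(),P.mean(0))
E
```

```text
top rect ((512.3919677734375, -19.919105529785156), (44.01461410522461, 179.25875854492188), 12.874300956726074)
slot tri (array([0.5025, 0.0284, 0.036 ]), [0.0009442884847353927, 0.0009442884847353177])
[[0.5014631882580414, -0.0029972510319726704], [0.48669309117387116, 0.0589605875440104], [0.5072346828493993, 0.06040410718816935], [0.5216608392963735, 0.0004294823028728415]] [0.5043 0.0292 0.039 ]
[[0.5202911995355592, -7.59657652492085e-05], [0.5030864039105896, 0.05674585740300703], [0.4847125097203838, 0.05148544338172034], [0.49733318053505626, -0.005038506086976147]] [0.5014 0.0258 0.039 ]
eye top [[0.5123013680930749, -0.11028256342725262], [0.4726286489211632, 0.06540191868847647], [0.5164320644522238, 0.07292660466573478], [0.5501266939803146, -0.10043531164082403]] [ 0.5129 -0.0181  0.039 ]
```

The manual's scale: turns go in shares of 2 rad. Converting my numbers, -6 degrees / 114.5916 = -0.0524.

```bash
python3 drive.py '[[[0, -0.0524, 0], [0, 0, -0.02], 0.05], [[0, -0.0524, 0], [0, 0, 0], 0.05], [[0, -0.0524, 0], [0, 0, 0], 0.05], [[0, -0.0524, 0], [0, 0, 0], 0.05], [[0, -0.0524, 0], [0, 0, 0], 0.05], [[0, 0, 0], [0, 0, 0], 0.05], [[0, 0, 0], [0, 0, 0], 0.05]]'; python3 to.py .4654 .0341 .08 12.5 0
```

```text
time: 10.95
tcp_pos: [0.5332, -0.1239, 0.1489]
ee_rot: [[-0.212, 0.977, -0.003], [0.977, 0.212, 0.003], [0.004, -0.002, -1.0]]
contact_force: [-0.3, -0.2, 0.0]
finger_gap: 0.0502
grip_force: 0.0
tcp [ 0.5332 -0.1239  0.1489] move tool [ 0.1685 -0.0327  0.0695] q [-25.392   25.6692  88.8016   0.1084  65.739  -37.6531] 
 [[-0.2116  0.9774 -0.0026]
 [ 0.9774  0.2116  0.0031]
 [ 0.0036 -0.0018 -1.    ]]
rotvec [-0.1053 -0.2066 -0.2837]
```

Scaled: -0.28 degrees / 114.5916 = -0.0024.

```bash
python3 drive.py '[[[-0.0009, -0.0017, -0.0024], [0.0337, -0.0065, 0], 0.05], [[0, 0, 0], [0.0337, -0.0065, 0.0174], 0.05], [[0, 0, 0], [0.0337, -0.0065, 0.0174], 0.05], [[0, 0, 0], [0.0337, -0.0065, 0.0174], 0.05], [[0, 0, 0], [0.0337, -0.0065, 0.0174], 0.05], [[0, 0, 0], [0, 0, 0], 0.05], [[0, 0, 0], [0, 0, 0], 0.05], [[0, 0, 0], [0, 0, 0], 0.05]]'; python3 to.py .4654 .0341 .0355 12.5 0
python3 - <<'E'
from h import *
W=imaging.snapshot("wrist");s=imaging.snapshot("side");cv2.imwrite("pics/w6.png",np.hstack([W["pixels"][:,120:520,::-1],s["pixels"][200:300,200:300,::-1].repeat(4,0).repeat(4,1)]))
E
```

```text
time: 11.62
tcp_pos: [0.4669, 0.0313, 0.0796]
ee_rot: [[-0.213, 0.977, 0.002], [0.977, 0.213, -0.002], [-0.002, 0.001, -1.0]]
contact_force: [-0.5, 0.1, 0.7]
finger_gap: 0.0504
grip_force: 0.0
tcp [0.4669 0.0313 0.0796] move tool [ 0.0032 -0.001   0.0441] q [-10.5033  22.4413 106.3602  -0.129   51.0768 -22.7382] 
 [[-0.2133  0.977   0.0018]
 [ 0.977   0.2133 -0.0021]
 [-0.0024  0.0013 -1.    ]]
rotvec [ 0.0731  0.1398 -0.1842]
```

View pics/w6.png

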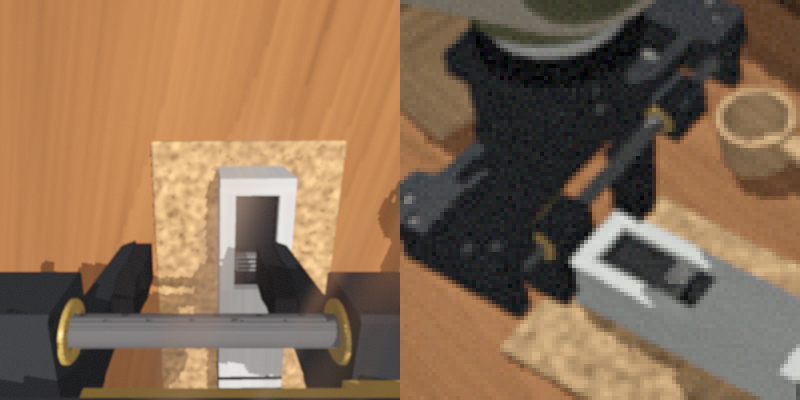

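The wrist view shows the right finger, with its inner edge at about column 272, over the slot at columns 235–280, behind the lug at row 262. Its tip looks slightly thinner than assumed, so I'm shifting 2.5 mm and entering slowly.

Scaled: -0.18 degrees / 114.5916 = -0.0016.

```bash
python3 drive.py '[[[0.0006, 0.0012, -0.0016], [0.0032, 0.0015, 0.01], 0.05], [[0, 0, 0], [0, 0, 0.012], 0.05], [[0, 0, 0], [0, 0, 0.012], 0.05], [[0, 0, 0], [0, 0, 0], 0.05], [[0, 0, 0], [0, 0, 0.005], 0.05], [[0, 0, 0], [0, 0, 0], 0.05]]' ; python3 drive.py '[[[0, 0, 0], [0, 0, 0.003], 0.05], [[0, 0, 0], [0, 0, 0], 0.05], [[0, 0, 0], [0, 0, 0.0018], 0.05], [[0, 0, 0], [0, 0, 0], 0.05], [[0, 0, 0], [0, 0, 0], 0.05]]'; python3 to.py .4678 .0346 .0355 12.5 0
```

```text
time: 12.22
tcp_pos: [0.4671, 0.0352, 0.0402]
ee_rot: [[-0.217, 0.976, 0.0], [0.976, 0.217, -0.001], [-0.001, -0.0, -1.0]]
contact_force: [-0.2, 0.1, 0.2]
finger_gap: 0.05
grip_force: 0.0
time: 12.63
tcp_pos: [0.4671, 0.0354, 0.036]
ee_rot: [[-0.217, 0.976, 0.001], [0.976, 0.217, -0.001], [-0.001, 0.001, -1.0]]
contact_force: [0.2, -0.1, -0.0]
finger_gap: 0.0503
grip_force: 0.0
tcp [0.4671 0.0354 0.036 ] move tool [-0.001   0.0005  0.0005] q [-10.0097  27.0646 107.8579  -0.0662  45.0261 -22.5107] 
 [[-0.2173  0.9761  0.0007]
 [ 0.9761  0.2173 -0.001 ]
 [-0.0011  0.0005 -1.    ]]
rotvec [0.0295 0.063  0.0477]
```

```bash
python3 drive.py '[[[0, 0, 0], [-0.008, 0, 0.001], 0.05], [[0, 0, 0], [-0.004, 0, 0], 0.05], [[0, 0, 0], [-0.003, 0, 0], 0.05], [[0, 0, 0], [-0.003, 0, 0], 0.05], [[0, 0, 0], [-0.003, 0, 0], 0.05], [[0, 0, 0], [0, 0, 0], 0.05], [[0, 0, 0], [0, 0, 0], 0.05]]'|egrep 'tcp|contact'; python3 drive.py '[[[0, 0, 0], [-0.002, 0, 0], 0.05], [[0, 0, 0], [0, 0, 0], 0.05], [[0, 0, 0], [0, 0, 0], 0.05]]'|egrep 'tcp|contact';python3 drive.py '[[[0, 0, 0], [-0.001, 0, 0], 0.05], [[0, 0, 0], [0, 0, 0], 0.05], [[0, 0, 0], [0, 0, 0], 0.05]]'|egrep 'tcp|contact'
python3 drive.py '[[[0, 0, 0], [-0.001, 0, 0], 0.05], [[0, 0, 0], [0, 0, 0], 0.05], [[0, 0, 0], [0, 0, 0], 0.05]]'|egrep 'tcp|contact'
python3 - <<'E'
from h import *
s=imaging.snapshot("side");c=imaging.snapshot("scene");cv2.imwrite("pics/w7.png",np.hstack([c["pixels"][150:250,250:350,::-1].repeat(4,0).repeat(4,1),s["pixels"][230:330,240:340,::-1].repeat(4,0).repeat(4,1)]))
E
```

```text
tcp_pos: [0.4716, 0.0148, 0.0349]
contact_force: [-0.5, 0.3, -0.1]
tcp_pos: [0.4721, 0.0129, 0.0349]
contact_force: [-1.3, 0.2, -0.7]
tcp_pos: [0.4723, 0.012, 0.0349]
contact_force: [-0.3, 0.3, 0.2]
tcp_pos: [0.4725, 0.011, 0.0349]
contact_force: [-0.6, 0.3, -1.0]
```

```bash
for i in 1; do python3 drive.py '[[[0, 0, 0], [-0.001, 0, 0], 0.05], [[0, 0, 0], [0, 0, 0], 0.05], [[0, 0, 0], [0, 0, 0], 0.05]]'|egrep 'tcp|contact'; done; python3 drive.py '[[[0, 0, 0], [-0.001, 0, 0], 0.05], [[0, 0, 0], [0, 0, 0], 0.05], [[0, 0, 0], [0, 0, 0], 0.05]]'|egrep 'tcp|contact'
python3 - <<'E'
from h import *
s=imaging.snapshot("side");c=imaging.snapshot("scene");cv2.imwrite("pics/w7.png",np.hstack([c["pixels"][150:250,250:350,::-1].repeat(4,0).repeat(4,1),s["pixels"][230:330,240:340,::-1].repeat(4,0).repeat(4,1)]))
E
```

```text
tcp_pos: [0.4727, 0.0101, 0.0349]
contact_force: [-0.1, 1.3, -0.0]
tcp_pos: [0.4729, 0.009, 0.0349]
contact_force: [0.4, 1.8, 0.9]
```

View pics/w7.png

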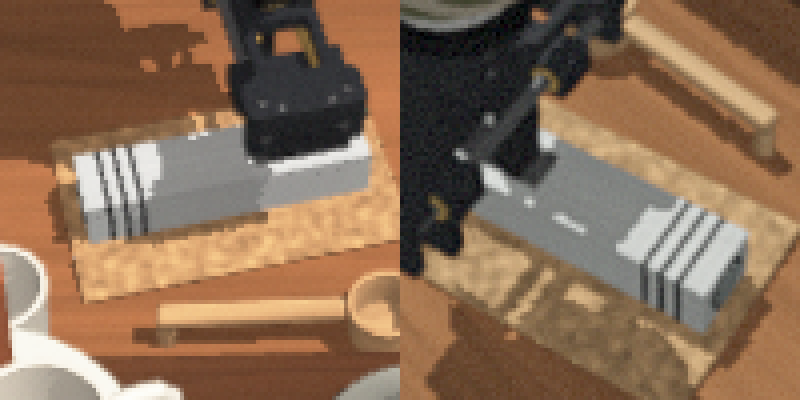

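Both views show the finger in the slot with the gripper covering the lug, at about (325,180) in the scene view, and the lamp unmoved on the mat. From here I'll check by numbers only.

```bash
python3 drive.py '[[[0, 0, 0], [-0.001, 0, 0], 0.05], [[0, 0, 0], [0, 0, 0], 0.05], [[0, 0, 0], [0, 0, 0], 0.05]]'|egrep 'tcp|contact'; python3 drive.py '[[[0, 0, 0], [-0.001, 0, 0], 0.05], [[0, 0, 0], [0, 0, 0], 0.05], [[0, 0, 0], [0, 0, 0], 0.05]]'|egrep 'tcp|contact'
python3 drive.py '[[[0, 0, 0], [0.002, 0, 0], 0.05], [[0, 0, 0], [0, 0, -0.02], 0.05], [[0, 0, 0], [0, 0, -0.03], 0.05], [[0, 0, 0], [0.04, 0, -0.01], 0.05], [[0, 0, 0], [0.04, 0, 0], 0.05], [[0, 0, 0], [0.04, 0, 0], 0.05], [[0, 0, 0], [0.03, 0, 0], 0.05], [[0, 0, 0], [0, 0, 0], 0.05]]'|egrep 'tcp|contact'
cat > lug.py <<'E'
from h import *
np.set_printoptions(precision=4,suppress=True)
S=imaging.snapshot("scene");D=imaging.snapshot("side")
hs=cv2.cvtColor(S["pixels"],cv2.COLOR_RGB2HSV)
m=cv2.inRange(hs,(0,0,195),(180,40,255));k=np.zeros_like(m);k[170:205,262:350]=m[170:205,262:350]
k=cv2.morphologyEx(k,cv2.MORPH_CLOSE,np.ones((3,3)));c=np.vstack([q for q in cv2.findContours(k,0,1)[0] if cv2.contourArea(q)>15])[:,0].astype(float)
p=np.array([plane(S,u,.039)[:2] for u in c]);r=cv2.minAreaRect((p*1000).astype(np.float32));print("top rect",r)
o=np.array([*r[0],39])/1000;a=np.radians(r[2]-90 if r[2]<45 else r[2]-180);l=np.array([np.cos(a),np.sin(a),0]);print("heading",np.degrees(a))
for n,s in(("S",S),("D",D)):
    g=cv2.cvtColor(s["pixels"],cv2.COLOR_RGB2GRAY).astype(np.float32)
    xs=np.arange(-90,0,3);u=np.array([proj(s,o+x/1000*l) for x in xs],np.float32)
    print(n,dict(zip(xs.tolist(),cv2.remap(g,u[:,:1],u[:,1:],1)[:,0].astype(int).tolist())))
    lp=proj(s,o+.09*l-[0,0,.017]);i=np.round(lp).astype(int);print("lens px",lp,s["pixels"][i[1]-2:i[1]+3,i[0]-2:i[0]+3].mean((0,1)))
E
python3 lug.py
```

```text
tcp_pos: [0.4732, 0.008, 0.0349]
contact_force: [-0.1, 1.4, -0.2]
tcp_pos: [0.4734, 0.007, 0.0349]
contact_force: [-0.7, 1.7, -0.5]
tcp_pos: [0.4389, 0.1594, 0.0949]
contact_force: [0.1, 0.1, -0.7]
top rect ((513.7251586914062, -26.137039184570312), (44.18621826171875, 173.59902954101562), 12.874287605285645)
heading -77.12571239471436
S {-90: 139, -87: 146, -84: 132, -81: 72, -78: 22, -75: 26, -72: 31, -69: 33, -66: 31, -63: 33, -60: 34, -57: 34, -54: 33, -51: 32, -48: 33, -45: 33, -42: 34, -39: 31, -36: 33, -33: 49, -30: 93, -27: 97, -24: 95, -21: 137, -18: 214, -15: 230, -12: 230, -9: 230, -6: 231, -3: 231}
lens px [268.0337 200.3363] [152.2  131.68 112.44]
D {-90: 131, -87: 132, -84: 135, -81: 122, -78: 71, -75: 21, -72: 13, -69: 32, -66: 48, -63: 51, -60: 53, -57: 52, -54: 50, -51: 53, -48: 53, -45: 51, -42: 52, -39: 49, -36: 49, -33: 51, -30: 90, -27: 108, -24: 111, -21: 118, -18: 188, -15: 209, -12: 209, -9: 208, -6: 208, -3: 207}
lens px [323.0476 300.615 ] [93.24 92.88 86.24]
```

```bash
python3 - <<'E'
from h import *
D=imaging.snapshot("side")["pixels"].astype(int);w5=cv2.imread("pics/w5.png")[::4,::4,::-1][:,100:].astype(int);w7=cv2.imread("pics/w7.png")[::4,::4,::-1][:,100:].astype(int)
s0=cv2.imread("pics/side0.png")[:,:,::-1];print("off lens",s0[167:172,211:216].mean((0,1)))
for n,im in(("now",D[230:330,240:340]),("w7",w7)):
    print(n);
    for y in range(60,80,2): print([tuple(im[y,x]) for x in range(76,90,2)].__repr__().replace("np.int64",""))
E
```

```text
off lens [126.24 131.44 130.08]
now
[((183), (187), (183)), ((132), (134), (131)), ((206), (208), (206)), ((201), (203), (200)), ((202), (205), (201)), ((174), (178), (176)), ((185), (156), (118))]
[((111), (112), (110)), ((205), (207), (203)), ((208), (210), (206)), ((207), (209), (206)), ((202), (204), (201)), ((117), (122), (120)), ((183), (153), (116))]
[((192), (196), (191)), ((211), (213), (209)), ((207), (210), (206)), ((214), (215), (212)), ((140), (145), (142)), ((107), (110), (108)), ((192), (159), (119))]
[((211), (213), (209)), ((208), (211), (205)), ((209), (212), (208)), ((170), (173), (172)), ((56), (59), (60)), ((90), (93), (87)), ((192), (161), (121))]
[((211), (213), (208)), ((204), (207), (204)), ((204), (206), (201)), ((90), (97), (90)), ((88), (91), (91)), ((119), (113), (107)), ((197), (165), (123))]
[((206), (209), (205)), ((209), (212), (208)), ((130), (133), (129)), ((89), (92), (92)), ((88), (92), (92)), ((120), (99), (77)), ((137), (107), (73))]
[((210), (212), (209)), ((169), (173), (168)), ((68), (70), (70)), ((83), (90), (87)), ((102), (93), (81)), ((122
[... 1345 characters left out ...]
84), (81)), ((84), (87), (87)), ((110), (99), (88)), ((121), (96), (67)), ((177), (144), (106))]
[((204), (207), (203)), ((111), (112), (111)), ((83), (88), (84)), ((88), (87), (89)), ((108), (87), (63)), ((119), (95), (66)), ((132), (109), (81))]
[((128), (131), (127)), ((68), (71), (69)), ((82), (88), (87)), ((114), (96), (76)), ((125), (100), (71)), ((118), (96), (69)), ((116), (88), (62))]
[((124), (124), (122)), ((65), (68), (66)), ((97), (86), (70)), ((121), (95), (66)), ((131), (106), (75)), ((110), (89), (61)), ((101), (73), (50))]
[((117), (121), (118)), ((119), (118), (113)), ((138), (111), (77)), ((125), (101), (70)), ((129), (104), (71)), ((110), (87), (58)), ((111), (79), (56))]
```

The lug now sits against the lens-side end of the slot: profile dark, then lug from -32 to -20, with no dark gap ahead. The lamp slid about 3 mm, so the stop was reached. Next is the cradle measurement with the wrist camera.

```bash
python3 drive.py '[[[0, 0, 0], [0, 0, -0.039], 0.07], [[0, 0, 0], [0, 0, -0.039], 0.07], [[0, 0, 0], [0, 0, -0.039], 0.07], [[0, 0, 0], [0, 0, -0.038], 0.07]]'|egrep tcp
python3 drive.py '[[[0, 0, 0], [-0.0393, -0.0035, 0], 0.07], [[0, 0, 0], [-0.0393, -0.0035, 0], 0.07], [[0, 0, 0], [-0.0393, -0.0035, 0], 0.07], [[0, 0, 0], [-0.0393, -0.0035, 0], 0.07], [[0, 0, 0], [-0.0393, -0.0035, 0], 0.07], [[0, 0, 0], [-0.0393, -0.0035, 0], 0.07], [[0, 0, 0], [-0.0393, -0.0035, 0], 0.07], [[0, 0, 0], [-0.0393, -0.0035, 0], 0.07], [[0, 0, 0], [-0.0393, -0.0035, 0], 0.07], [[0, 0, 0], [-0.0393, -0.0035, 0], 0.07], [[0, 0, 0], [-0.0393, -0.0035, 0], 0.07], [[0, 0, 0], [-0.0393, -0.0035, 0], 0.07]]'|egrep tcp
python3 drive.py '[[[0, 0, 0], [0, 0, 0], 0.07], [[0, 0, 0], [0, 0, 0], 0.07], [[0, 0, 0], [0, 0, 0], 0.07]]'|egrep 'time|tcp'
python3 - <<'E'
from h import *
np.set_printoptions(precision=4,suppress=True,linewidth=200)
import pickle
W=imaging.snapshot("wrist");S=imaging.snapshot("scene");D=imaging.snapshot("side");pickle.dump((W,S,D),open("w8.pkl","wb"))
print("cam",W["origin"],env.state()["qpos"])
print("pred px",[proj(W,[.4627,-.2972,.016]).round(),proj(W,[.4628,-.2195,.016]).round(),proj(W,[.5844,-.2873,.016]).round()])
hs=cv2.cvtColor(W["pixels"],cv2.COLOR_RGB2HSV);c=proj(W,[.50,-.258,.016]).astype(int);print(c,hs[c[1]-2:c[1]+3:2,c[0]-2:c[0]+3:2].reshape(-1,3).tolist())
q=proj(W,[.42,-.258,0]).astype(int);print("table",hs[q[1],q[0]])
g=hs[:,:,2];print("row",g[c[1],c[0]-90:c[0]+130:4]);print("col",g[max(0,c[1]-90):c[1]+90:4,c[0]])
E
```

```text
tcp_pos: [0.4404, 0.1542, 0.2518]
tcp_pos: [0.5005, -0.3175, 0.2501]
time: 17.57
tcp_pos: [0.501, -0.3143, 0.25]
cam [ 0.4834 -0.2379  0.3961] [-43.3063  25.9443  72.5744  -0.014   81.3956 -55.8935]
pred px [array([295., 140.]), array([309.,  68.]), array([401., 155.])]
[335 112] [[12, 144, 158], [12, 142, 158], [11, 138, 161], [12, 146, 161], [12, 145, 162], [12, 145, 162], [12, 142, 165], [13, 149, 163], [12, 144, 163]]
table [ 14 137 229]
row [217 217 214 217 221 225 226 232 230 220 223 223 221 164 166 169 165 166 166 166 166 166 161 162 157 155 157 164 166 168 168 168 169 171 172 171 168 170 166 160 157 218 225 228 223 227 222 211 212
 215 212 217 213 209 207]
col [220 219 219 220 221 221 222 220 219 219 219 216 214 216 156 158 157 164 167 165 172 164 158 163 162 163 167 164 155 163 159 160 148 167 217 214 214 214 215 218 218 218 219 217 217]
```

```bash
cat > crad.py <<'E'
from h import *
import pickle
np.set_printoptions(precision=4,suppress=True,linewidth=200)
W,S,D=pickle.load(open("w8.pkl","rb"))
hs=cv2.cvtColor(W["pixels"],cv2.COLOR_RGB2HSV);g=cv2.GaussianBlur(hs[:,:,2],(3,3),0)
m=(g<192).astype(np.uint8);n,lab=cv2.connectedComponents(m);k=lab==lab[112,335]
def fit(P):
    P=np.array(P,np.float32)
    for _ in range(3):
        vx,vy,x,y=cv2.fitLine(P,cv2.DIST_HUBER,0,.01,.01).ravel();d=np.abs((P[:,0]-x)*vy-(P[:,1]-y)*vx);P=P[d<.0025]
    return np.array([x,y]),np.degrees(np.arctan2(vy,vx)),len(P)
w=lambda u,v:plane(W,(u,v),.016)[:2]
L=[w(np.flatnonzero(k[v])[0]-.5,v) for v in range(85,140)]
T=[w(u,np.flatnonzero(k[:150,u])[0]-.5) for u in range(312,345)]
B=[w(u,np.flatnonzero(k[:,u])[-1]+.5) for u in range(312,345)]
R=[w(np.flatnonzero(k[v])[-1]+.5,v) for v in range(90,140)]
for n,P in(("L",L),("T",T),("B",B),("R",R)): print(n,fit(P),np.array(P)[::8].tolist())
E
python3 crad.py | sed 's/\([0-9]\.[0-9]\{4\}\)[0-9]*/\1/g'
```

```text
L (array([ 0.4579, -0.2668], dtype=float32), np.float32(-87.4322), 55) [[0.4559, -0.2380], [0.4575, -0.2461], [0.4569, -0.2547], [0.4575, -0.2633], [0.4581, -0.2719], [0.4586, -0.2807], [0.4592, -0.2896]]
T (array([ 0.4836, -0.2213], dtype=float32), np.float32(2.8420), 33) [[0.4662, -0.2218], [0.4749, -0.2219], [0.4835, -0.2210], [0.4923, -0.2211], [0.5009, -0.2202]]
B (array([ 0.4995, -0.3034], dtype=float32), np.float32(0.3681), 33) [[0.4833, -0.3033], [0.4927, -0.3036], [0.5021, -0.3039], [0.5116, -0.3041], [0.5205, -0.3021]]
R (array([ 0.5779, -0.2537], dtype=float32), np.float32(-87.7257), 39) [[0.5740, -0.2171], [0.5828, -0.2236], [0.5767, -0.2336], [0.5771, -0.2423], [0.5774, -0.2510], [0.5777, -0.2600], [0.5781, -0.2690]]
```

```bash
python3 - <<'E'
from h import *
import pickle
np.set_printoptions(linewidth=220,precision=4,suppress=True)
W,S,D=pickle.load(open("w8.pkl","rb"))
h=np.radians(2.6);l=np.array([np.cos(h),np.sin(h)]);c=np.array([-l[1],l[0]]);o=np.array([.519,-.2587])
ys=np.arange(-50,51,2)
print("y",ys)
for n,s in(("W",W),("D",D)):
    g=cv2.cvtColor(s["pixels"],cv2.COLOR_RGB2HSV)[:,:,2].astype(np.float32)
    for x in(25,37,50):
      u=np.array([proj(s,[*(o+x/1000*l+y/1000*c),.04]) for y in ys],np.float32)
      print(n,x,cv2.remap(g,u[:,:1],u[:,1:],1)[:,0].astype(int))
k=proj(W,[*(o-.06*l+.039*c),.016]);print("corner W pred",k,"tri W,S,",tri([(W,k),(S,(229,181)),]),tri([(W,k),(D,(340.9,366.5))]))
for s,n in((S,"S"),(D,"D")):
    # robot-side edge: V profile along cradle x at y=0
    g=cv2.cvtColor(s["pixels"],cv2.COLOR_RGB2HSV)[:,:,2].astype(np.float32);xs=np.arange(-72,-48,2)
    for y in(-20,0,20):
        u=np.array([proj(s,[*(o+x/1000*l+y/1000*c),.016]) for x in xs],np.float32);print(n,y,xs,cv2.remap(g,u[:,:1],u[:,1:],1)[:,0].astype(int))
    xs=np.arange(28,60,2)
    for x in (-40,-20,0):
        for sg in(1,-1):
            u=np.array([proj(s,[*(o+x/1000*l+sg*y/1000*c),.016]) for y in xs],np.float32);print(n,"side",x,sg,xs[0],cv2.remap(g,u[:,:1],u[:,1:],1)[:,0].astype(int))
E
```

```text
y [-50 -48 -46 -44 -42 -40 -38 -36 -34 -32 -30 -28 -26 -24 -22 -20 -18 -16 -14 -12 -10  -8  -6  -4  -2   0   2   4   6   8  10  12  14  16  18  20  22  24  26  28  30  32  34  36  38  40  42  44  46  48  50]
W 25 [192 171 170 169 169 168 161 159 166 169 165 146 153 170 174 171 166 166 167 170 168 165 158 157 159 162 169 170 166 167 170 171 168 155 125 119 119 121 123 118 129 156 164 165 194 221 221 219 220 219 219]
W 37 [179 166 166 165 166 166 157 157 167 169 165 145 153 169 171 169 167 165 168 170 169 163 158 158 159 167 170 169 167 167 169 170 170 152 127 127 128 128 128 122 135 162 168 168 189 213 215 213 213 217 220]
W 50 [219 219 219 219 219 219 200 160 164 167 160 138 146 164 167 165 162 161 164 165 166 159 151 154 162 164 166 166 162 163 166 166 165 159 148 143 140 135 133 124 133 162 168 168 188 216 216 216 217 217 217]
D 25 [105 104  98  78  62  62  74 100 108 108 110 113 111 106 111 115 116 112 106 100 102 104 113 113 108 111 112 112 115 113  86  65  64  65  65  65  70  61  58  65  91 108 110 117 148 164 165 163 162 162 163]
D 37 [130 121 118  94  63  59  79 102 113 110 10
[... 1498 characters left out ...]

D 0 [-72 -70 -68 -66 -64 -62 -60 -58 -56 -54 -52 -50] [166 166 145 112  85  66  70 105 117 120 120 119]
D 20 [-72 -70 -68 -66 -64 -62 -60 -58 -56 -54 -52 -50] [166 165 153 110  80  62  71  97 119 121 123 119]
D side -40 1 28 [114 112 110 111 111 136 162 165 166 165 165 166 163 164 164 163]
D side -40 -1 28 [118 117 114 116 115  93  78 101 111 107 120 168 177 176 175 175]
D side -20 1 28 [108 107 108 109 109 130 161 168 168 166 168 167 168 168 168 167]
D side -20 -1 28 [113 112 111 114 113  94  72 104 114 110 116 165 176 174 171 172]
D side 0 1 28 [106 103 104 107 111 128 155 163 161 158 161 162 158 163 165 166]
D side 0 -1 28 [108 109 112 110 111  95  76  98 109 103 130 168 170 168 169 168]
```

```bash
python3 lug.py; python3 - <<'E'
from h import *
s=env.state();print(s["tcp_pos"],s["time"])
E
```

```text
top rect ((513.0352172851562, -23.517112731933594), (44.47047805786133, 179.05694580078125), 12.338475227355957)
heading -77.66152477264404
S {-90: 214, -87: 232, -84: 234, -81: 207, -78: 78, -75: 26, -72: 34, -69: 34, -66: 35, -63: 35, -60: 33, -57: 35, -54: 34, -51: 34, -48: 34, -45: 35, -42: 34, -39: 34, -36: 36, -33: 35, -30: 51, -27: 94, -24: 94, -21: 97, -18: 146, -15: 221, -12: 229, -9: 231, -6: 231, -3: 232}
lens px [269.0506 199.8341] [172.88 159.32 144.76]
D {-90: 163, -87: 208, -84: 216, -81: 208, -78: 154, -75: 73, -72: 41, -69: 51, -66: 56, -63: 51, -60: 50, -57: 57, -54: 49, -51: 51, -48: 51, -45: 47, -42: 51, -39: 52, -36: 52, -33: 50, -30: 53, -27: 92, -24: 110, -21: 113, -18: 120, -15: 194, -12: 210, -9: 208, -6: 207, -3: 207}
lens px [321.6488 300.365 ] [ 98.84 102.64 100.48]
[ 0.50174013 -0.31304545  0.25062182] 17.8167
```

```bash
python3 to.py .5108 -.0147 .10 12.5 0
```

```text
tcp [ 0.5017 -0.313   0.2506] move tool [0.2894 0.0738 0.1502] q [-43.2942  25.9591  72.5552  -0.0191  81.395  -55.8935] 
 [[-0.2182  0.9759  0.0009]
 [ 0.9759  0.2182 -0.0013]
 [-0.0015  0.0006 -1.    ]]
rotvec [0.0353 0.0857 0.1021]
```

Scaled: 0.1 degrees / 114.5916 = 0.0009.

```bash
python3 drive.py '[[[0, 0, 0.0009], [0.0322, 0.0082, 0.0167], 0.07], [[0, 0, 0], [0.0322, 0.0082, 0.0167], 0.07], [[0, 0, 0], [0.0322, 0.0082, 0.0167], 0.07], [[0, 0, 0], [0.0322, 0.0082, 0.0167], 0.07], [[0, 0, 0], [0.0322, 0.0082, 0.0167], 0.07], [[0, 0, 0], [0.0322, 0.0082, 0.0167], 0.07], [[0, 0, 0], [0.0322, 0.0082, 0.0167], 0.07], [[0, 0, 0], [0.0322, 0.0082, 0.0167], 0.07], [[0, 0, 0], [0.0322, 0.0082, 0.0167], 0.07], [[0, 0, 0], [0, 0, 0], 0.07], [[0, 0, 0], [0, 0, 0], 0.07], [[0, 0, 0], [0, 0, 0], 0.07]]'|grep tcp; python3 to.py .5108 -.0147 .010 12.5 0
```

```text
tcp_pos: [0.5116, -0.0152, 0.1003]
tcp [ 0.5116 -0.0152  0.1003] move tool [ 0.0008 -0.0008  0.0903] q [-14.8044  25.1892  98.0174  -0.0663  56.675  -27.2557] 
 [[-0.2162  0.9763  0.0018]
 [ 0.9763  0.2162 -0.0015]
 [-0.0018  0.0014 -1.    ]]
rotvec [ 0.0798  0.1035 -0.0124]
```

```bash
python3 drive.py '[[[0, 0, 0], [0.0008, -0.0008, 0.03], 0.07], [[0, 0, 0], [0, 0, 0.03], 0.07], [[0, 0, 0], [0, 0, 0.015], 0.07], [[0, 0, 0], [0, 0, 0.01], 0.07], [[0, 0, 0], [0, 0, 0.0053], 0.07], [[0, 0, 0], [0, 0, 0], 0.07], [[0, 0, 0], [0, 0, 0], 0.05], [[0, 0, 0], [0, 0, 0], 0.03], [[0, 0, 0], [0, 0, 0], 0.03], [[0, 0, 0], [0, 0, 0], 0.03], [[0, 0, 0], [0, 0, 0], 0.03], [[0, 0, 0], [0, 0, 0], 0.03]]' 30; python3 drive.py '[[[0, 0, 0], [0, 0, 0], 0.03], [[0, 0, 0], [0, 0, -0.01], 0.03], [[0, 0, 0], [0, 0, -0.03], 0.03], [[0, 0, 0], [0, 0, -0.03], 0.03], [[0, 0, 0], [0, 0, -0.03], 0.03], [[0, 0, 0], [0, 0, 0], 0.03], [[0, 0, 0], [0, 0, 0], 0.03], [[0, 0, 0], [0, 0, 0], 0.03]]'
```

```text
time: 19.82
tcp_pos: [0.5106, -0.0145, 0.0099]
ee_rot: [[-0.216, 0.976, 0.001], [0.976, 0.216, -0.001], [-0.001, 0.001, -1.0]]
contact_force: [-1.1, 0.8, 5.9]
finger_gap: 0.0441
grip_force: 30.0
time: 20.48
tcp_pos: [0.5097, -0.0142, 0.1085]
ee_rot: [[-0.216, 0.976, -0.001], [0.976, 0.216, -0.0], [-0.0, -0.001, -1.0]]
contact_force: [0.1, -0.5, -3.3]
finger_gap: 0.0435
grip_force: 30.0
```

Scaled: -6.675 degrees / 114.5916 = -0.0583.

```bash
python3 drive.py '[[[0, 0, -0.0583], [0, 0, 0], 0.03], [[0, 0, -0.0583], [0, 0, 0], 0.03], [[0, 0, -0.0583], [0, 0, 0], 0.03], [[0, 0, -0.0583], [0, 0, 0], 0.03], [[0, 0, -0.0583], [0, 0, 0], 0.03], [[0, 0, -0.0583], [0, 0, 0], 0.03], [[0, 0, -0.0583], [0, 0, 0], 0.03], [[0, 0, -0.0583], [0, 0, 0], 0.03], [[0, 0, -0.0583], [0, 0, 0], 0.03], [[0, 0, -0.0583], [0, 0, 0], 0.03], [[0, 0, -0.0583], [0, 0, 0], 0.03], [[0, 0, -0.0583], [0, 0, 0], 0.03]]'|egrep 'time|contact'; python3 drive.py '[[[0, 0, 0], [0, 0, 0], 0.03], [[0, 0, 0], [0, 0, 0], 0.03]]'; python3 to.py .512 -.2591 .11 92.6 0
```

```text
time: 21.48
contact_force: [1.0, -0.2, -2.7]
time: 21.65
tcp_pos: [0.5097, -0.0142, 0.1081]
ee_rot: [[-0.999, -0.041, -0.002], [-0.041, 0.999, -0.0], [0.002, -0.0, -1.0]]
contact_force: [-0.3, 0.5, -3.5]
finger_gap: 0.0439
grip_force: 30.0
tcp [ 0.5097 -0.0142  0.1081] move tool [ 0.0078 -0.2448 -0.0018] q [ -14.7603   24.4222   97.7976   -0.0496   57.8768 -107.0802] 
 [[-0.9992 -0.0409 -0.0018]
 [-0.0409  0.9992 -0.0003]
 [ 0.0018 -0.0002 -1.    ]]
rotvec [-0.0115 -0.1047 -0.2537]
```

Now I'll move over the cradle at height and measure the held lamp by its slot.

Scaled: -0.25 degrees / 114.5916 = -0.0022.

```bash
python3 drive.py '[[[0, 0, -0.0022], [0.0011, -0.035, 0], 0.03], [[0, 0, 0], [0.0011, -0.035, 0], 0.03], [[0, 0, 0], [0.0011, -0.035, 0], 0.03], [[0, 0, 0], [0.0011, -0.035, 0], 0.03], [[0, 0, 0], [0.0011, -0.035, 0], 0.03], [[0, 0, 0], [0.0011, -0.035, 0], 0.03], [[0, 0, 0], [0.0011, -0.035, 0], 0.03], [[0, 0, 0], [0, 0, 0], 0.03], [[0, 0, 0], [0, 0, 0], 0.03], [[0, 0, 0], [0, 0, 0], 0.03]]'|egrep 'time|contact';python3 to.py .512 -.2591 .021 92.6 0
python3 - <<'E'
from h import *
np.set_printoptions(linewidth=220,precision=4,suppress=True)
S=imaging.snapshot("scene");D=imaging.snapshot("side");t=env.state()["tcp_pos"]
h=np.radians(2.6);l=np.array([np.cos(h),np.sin(h),0]);c=np.array([-l[1],l[0],0])
o=t+.008*l+[0,0,.029]  # expected top-face origin
for n,s in(("S",S),("D",D)):
    g=cv2.cvtColor(s["pixels"],cv2.COLOR_RGB2GRAY).astype(np.float32)
    f=lambda P:cv2.remap(g,*[np.array([proj(s,p) for p in P],np.float32)[:,[i]] for i in(0,1)],1)[:,0].astype(int)
    print(n,"tail x -98..-70",f([o+x/1000*l+.016*c for x in range(-98,-70,2)]),"slot",f([o+x/1000*l for x in range(-98,-10,2)]))
    print(n,"lens x 70..100",f([o+x/1000*l for x in range(70,102,2)]))
    for x in(-50,-60): print(n,"across",x,f([o+x/1000*l+y/1000*c for y in range(-28,29,2)]))
E
```

```text
time: 22.48
contact_force: [0.3, 0.5, -2.9]
tcp [ 0.5141 -0.2588  0.1088] move tool [ 0.0021 -0.0003  0.0878] q [ -38.374    31.5519   86.0381   -0.0073   62.4572 -131.0384] 
 [[-0.9989 -0.0465 -0.0007]
 [-0.0465  0.9989  0.0004]
 [ 0.0007  0.0005 -1.    ]]
rotvec [ 0.026  -0.0398  0.0678]
S tail x -98..-70 [ 93 141 166 143 127 112 107  99  73  57  56  55  55  54] slot [ 64  88 108 115  94  78  69  63  60  60  64  78  75  65  57  52  52  46  35  35  39  45  56  71  53  36  34  29  23  46  73 101  92  73  74  65  51  53  55  54  63  82 117 135]
S lens x 70..100 [176 221 217 181 124 205 233 234 233 233 229 206 126  76  74 109]
S across -50 [109 111 129 164 208 212 218 195 134  74  48  45  44  46  53  55  52  50  46  35  33  31  31  33  33  32  33  31  31]
S across -60 [34 38 37 35 31 35 36 35 36 36 37 37 37 37 35 34 38 34 33 33 34 34 33 32 34 34 33 32 33]
D tail x -98..-70 [118 117 117 113 123 178 197 196 197 196 194 193 194 194] slot [117 117 116 114 125 174 195 193 197 195 138  41  35  38  34  33  35  32  34  39  39  38  31  22  18  21  16  27  24  22  16  12  21  17  45  71  65  51  55  48  61 104 120 121]
D lens x 70..100 [ 18  25  77 102 103  80  64  51  50  58  58  58  60  60  59  60]
D across -50 [112 111 130 183 194 193 192 134  45  36  28  21  19  21  18  19  25  14  14  66 123 141 144 150 153 127 112 117 117]
D across -60 [109 111 123 187 196 191 193 144  44  35  36  34  40  34  39  42  36  37  23  76 172 196 193 194 185 134 116 118 119]
```

Scaled: 0.07 degrees / 114.5916 = 0.0006.

```bash
python3 drive.py '[[[0, 0, 0.0006], [0.0029, 0.0004, 0.02], 0.03], [[0, 0, 0], [0, 0, 0.02], 0.03], [[0, 0, 0], [0, 0, 0.014], 0.03], [[0, 0, 0], [0, 0, 0.01], 0.03], [[0, 0, 0], [0, 0, 0.01], 0.03], [[0, 0, 0], [0, 0, 0.006], 0.03], [[0, 0, 0], [0, 0, 0], 0.03], [[0, 0, 0], [0, 0, 0], 0.03], [[0, 0, 0], [0, 0, 0], 0.03]]'|egrep 'time|contact|tcp'; python3 drive.py '[[[0, 0, 0], [0, 0, 0.003], 0.03], [[0, 0, 0], [0, 0, 0], 0.03], [[0, 0, 0], [0, 0, 0], 0.03]]'|egrep 'contact|tcp'; python3 drive.py '[[[0, 0, 0], [0, 0, 0.0015], 0.03], [[0, 0, 0], [0, 0, 0], 0.03], [[0, 0, 0], [0, 0, 0], 0.03]]'|egrep 'contact|tcp'
```

```text
time: 23.33
tcp_pos: [0.512, -0.2595, 0.0303]
contact_force: [0.0, -0.7, -3.0]
tcp_pos: [0.5116, -0.2593, 0.0267]
contact_force: [1.0, 0.9, -2.4]
tcp_pos: [0.5116, -0.2593, 0.025]
contact_force: [-0.4, -0.5, -3.1]
```

```bash
python3 drive.py '[[[0, 0, 0], [0, 0, 0.001], 0.03], [[0, 0, 0], [0, 0, 0], 0.03], [[0, 0, 0], [0, 0, 0], 0.03]]'|egrep 'contact|tcp'; python3 drive.py '[[[0, 0, 0], [0, 0, 0.001], 0.03], [[0, 0, 0], [0, 0, 0], 0.03], [[0, 0, 0], [0, 0, 0], 0.03]]'|egrep 'contact|tcp'
```

```text
tcp_pos: [0.5116, -0.2593, 0.024]
contact_force: [0.3, 0.3, -3.0]
tcp_pos: [0.5116, -0.2593, 0.023]
contact_force: [-0.0, -0.5, -3.2]
```

```bash
python3 drive.py '[[[0, 0, 0], [0, 0.0005, 0.001], 0.03], [[0, 0, 0], [0, 0, 0], 0.03], [[0, 0, 0], [0, 0, 0], 0.03]]'|egrep 'contact|tcp'; python3 drive.py '[[[0, 0, 0], [0, 0, 0.0008], 0.03], [[0, 0, 0], [0, 0, 0], 0.03], [[0, 0, 0], [0, 0, 0], 0.03]]'|egrep 'contact|tcp'
```

```text
tcp_pos: [0.5115, -0.2587, 0.022]
contact_force: [0.0, -0.4, -3.2]
tcp_pos: [0.5116, -0.2588, 0.0212]
contact_force: [0.1, 0.4, -2.3]
```

```bash
python3 drive.py '[[[0, 0, 0], [0, 0, 0.0006], 0.03], [[0, 0, 0], [0, 0, 0], 0.03], [[0, 0, 0], [0, 0, 0], 0.03]]'|egrep 'contact|tcp'
```

```text
tcp_pos: [0.5116, -0.2588, 0.0209]
contact_force: [-1.5, -0.0, 2.0]
```

```bash
python3 drive.py '[[[0, 0, 0], [0, 0, 0], 0.046], [[0, 0, 0], [0, 0, 0], 0.05], [[0, 0, 0], [0, 0, 0], 0.06], [[0, 0, 0], [0, 0, 0], 0.06], [[0, 0, 0], [0, 0, 0], 0.06], [[0, 0, 0], [0, 0, -0.015], 0.06], [[0, 0, 0], [0, 0, -0.03], 0.06], [[0, 0, 0], [0, 0, -0.04], 0.06], [[0, 0, 0], [0, 0, -0.04], 0.06], [[0, 0, 0], [0, 0, -0.03], 0.06]]'|egrep 'time|contact|tcp'; python3 drive.py '[[[0, 0, 0], [0.035, 0.01, 0], 0.06], [[0, 0, 0], [0.035, 0.01, 0], 0.06], [[0, 0, 0], [0.035, 0.01, 0], 0.06], [[0, 0, 0], [0.035, 0.01, 0], 0.06], [[0, 0, 0], [0, 0, 0], 0.06], [[0, 0, 0], [0, 0, 0], 0.06], [[0, 0, 0], [0, 0, 0], 0.06]]'|egrep 'time|contact|tcp'
python3 - <<'E'
from h import *
np.set_printoptions(linewidth=220,precision=4,suppress=True)
S=imaging.snapshot("scene");D=imaging.snapshot("side")
h=np.radians(2.6);l=np.array([np.cos(h),np.sin(h),0]);c=np.array([-l[1],l[0],0])
o=np.array([.5205,-.2587,.050])
for n,s in(("S",S),("D",D)):
    g=cv2.cvtColor(s["pixels"],cv2.COLOR_RGB2GRAY).astype(np.float32)
    f=lambda P:cv2.remap(g,*[np.array([proj(s,p) for p in P],np.float32)[:,[i]] for i in(0,1)],1)[:,0].astype(int)
    print(n,"x -98..-10",f([o+x/1000*l for x in range(-98,-10,2)]))
    print(n,"lens x 70..100",f([o+x/1000*l for x in range(70,102,2)]))
    for x in(-85,-5,50,85): print(n,"across",x,f([o+x/1000*l+y/1000*c for y in range(-30,31,2)]))
    p=proj(s,o+.09*l-[0,0,.017]).astype(int);print("lens",p)
E
```

```text
time: 25.92
tcp_pos: [0.5118, -0.2589, 0.179]
contact_force: [1.3, 0.2, -0.4]
time: 26.5
tcp_pos: [0.3704, -0.2259, 0.176]
contact_force: [-0.2, 0.4, 0.3]
S x -98..-10 [127 128 132 143 165 204 221 230 228 218 179 139 103  68  34  35  36  36  35  32  31  30  33  34  32  32  33  32  32  34  33  32  33  39  50  69  83  78  81  89 121 160 216 229]
S lens x 70..100 [202 221 184 154 156 225 232 232 232 229 205 159  76  77  90 105]
S across -85 [131 132 130 136 172 223 230 230 229 229 227 225 225 224 223 225 226 226 225 225 230 231 232 232 232 232 200 164 138 130 130]
S across -5 [ 88  77  66  55 130 192 223 227 227 227 230 228 227 229 231 231 229 229 230 229 228 228 227 226 227 226 213 176 157 150 138]
S across 50 [ 79  80  73  70  99 213 226 231 231 231 232 232 231 233 232 230 228 228 229 229 227 227 228 229 229 228 216 177 159 134 100]
S across 85 [ 75  76  67  56 112 219 230 231 231 233 232 231 231 232 232 232 232 232 232 232 230 228 229 231 232 232 207 173 151 146 127]
lens [205 224]
D x -98..-10 [32 36 35 30 26 33 32 31 34 34 28 31 35 31 42 65 61 65 53 38 35 29 32 32 30 29 26 29 28 34 29 27 25 28 27 30 47 65 61 61 49 35 32 32]
D lens x 70..100 [198 199 162 109 153 191 200 199 198 196 177 134 113 115 120 124]
D across -85 [ 77 104 116 121 177 201 198 199 201 198 123  34  24  32  32  32  30  31  35  36  40  38  35  33  32  29  31  26  32  29  23]
D across -5 [ 56  94 116 123 176 194 196 195 195 194 145  55  24  24  31  28  32  26  41  57  60  58  44  32  33  29  30  33  28  22  31]
D across 50 [ 73  76  73 100 177 200 196 197 201 199 200 197 198 201 202 200 198 199 199 197 196 196 197 198 199 194 158 115  81  70  74]
D across 85 [112 111 113 133 178 194 196 197 197 198 197 197 198 197 198 199 197 198 197 196 195 194 195 198 197 192 158 118 113 116 117]
lens [403 315]
```

The lamp is centred in the cradle within about 1 mm and parallel to it. The switch lug is still at the lens end, and the robot is clear.

```bash
python3 -c "
from cell import env, imaging, close_job
print(close_job())"
```

```text
the job is handed in; nothing more can be done
None
```

The job is handed in at about 26.5 s: the lamp lies flat in the cradle within about 1 mm of centre, switch side up and pushed to its stop, lens end between the cheeks facing the cups; I confirmed the switch by lug position because no camera view showed the lens glowing.

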